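Push a tin home past a spring stop

TASK

With a fingertip, press the steel bar in the slot of the white tin tray, behind the flat tin, so that the two stop lugs sink; keep it held down while the same finger slides the tin over the lugs to the closed end of the tray. Then let the bar go so that the lugs spring up behind the tin and keep it in, with the tin lying flat. Only press and push: do not pick the tin up or lift it, and leave the other things where they stand.

Things in the scene. Friction and masses are not known exactly. Their poses are not given: they have to be found in the camera images.
- tray: White channel fixed to the worktop, 310 mm long, 77 mm wide. Origin: at worktop height on the channel's centre line, under the stop lugs; z up, +x along the channel from its open end (x = -193 mm) to its closed end (x = +117 mm). Side rails (inner faces y = +-32 mm) and end wall are 36 mm high. The tin slides on two runners, y = 20 to 32 mm on either side; their tops, the floor, are 26 mm over the worktop.
- tray_end (a point): Point at floor height in the middle of the end wall's inner face, 111 mm along x from the tray's origin: the tin's leading end comes to rest here.
- bar_top (a point): Point on the stop bar's flat top at x = -150 mm of the tray; moves down with the bar. The steel bar, 37 mm wide, lies in the 40 mm wide slot between the runners, x = -185 to +107 mm (a 20 mm high sill before it). Up, its top is flush with the floor. Press it anywhere along its length: it sinks straight, without tilting. A finger fits in the slot and can slide along it.
- stop_bar (a joint): Spring travel of the stop bar, m: 0 = up, 0.016 = fully down (hard stop); about 3 N at the start, 6.5 N fully down; springs up when let go. The lugs are below the floor when it is pressed by more than 10 mm (aim at 13 mm). If let go while the tin is over the lugs, they lift the tin.
- lugs (a point): Point midway between the two steel stop lugs of the bar, at the height of their tops. One lug in each runner, y = 20 to 31 mm on either side, x = -5 to +5 mm of the tray, 10 mm over the floor when the bar is up, blocking the tin either way. They sink with the bar; a finger in the slot passes between them.
- tin: Flat closed rectangular tin, teal top, rounded corners, 101 mm long at its solid rim (its y, along the tray), 60 mm wide, 26 mm high, 0.15 kg; origin at the centre of its underside. Starts on the tray's floor on the open side of the lugs, up to 30 mm from them, with 50 mm or more of bar free behind it. Push the middle of its trailing end. Home, its origin is about 60 mm along the tray's x (10 mm of play).
- mug: Bystander: green and white mug, 101 mm high, standing to the left of the tray; origin under its middle.
- shaker: Bystander: salt shaker, 44 mm wide, 90 mm high, to the right of the tray; origin under its middle.
- spice: Bystander: spice jar with yellow cap, 42 mm wide, 96 mm high, to the right of the tray; origin under its middle.
- jam: Bystander: jam jar, 68 mm wide, 84 mm high, behind the tray under the wall cabinet; origin under its middle.
Mind the look-alikes: they are no part of the job. There is more than one size of the tin; the job needs the larger.

How it is judged:
By the outcome, as a careful person would: the job done as asked, in the order asked, and still so for the second after the job is handed in, with the robot touching nothing.
It also fails if it takes over 45 s, if anything falls off the work surface, if the arm or the gripper's body presses on something with over 40 N, if the wrist force passes 120 N, or if a joint passes its speed limit or range.

ROBOT

A 6-joint arm with a two-finger parallel gripper is mounted at the origin on a cart in front of the work surface, level with it; the furniture and walls round the work are solid. World frame = base frame: x ahead of the robot, y to its left, z up, the work surface at z = 0. Lengths are in m, angles in rad, forces in N, time in s.
With the tool pointing down it reaches from about 0.4 to 0.825 m from the base axis. Payload 7 kg.
Tool frame: the origin (TCP) lies between the finger pads; the fingertips stand 11 mm ahead of it and the grasp point (between the pads) lies 8 mm behind it (env.nose_length is the distance from the TCP to the fingertips, in m); z points along the fingers, y is the line along which they close (so a half turn about z gives the same grasp; the last joint's range is limited). The gripper opens to 88 mm and grips with 3 to 60 N. Pads are 19 mm wide; open, the fingers measure 130 mm over their backs; the gripper's body (78 mm by 193 mm) begins 47 mm behind the grasp point.
Start: joints at [1.442, 0.359, 0.012, 0, -1.224, -0.288], TCP at [0.273, 0.617, 0.238] pointing down, gripper open.
Joint ranges: [-3.07, 3.07], [-1.43, 2.12], [-1.02, 1.25], [-3.03, 1.67], [-3.05, -0], [-3.03, 3.03]. Speed limits (rad/s): [2.39, 2.39, 3.01, 3.14, 3.14, 3.14].

INTERFACE

Orientations are given as a unit quaternion [w, x, y, z].
In Python, from plant import status, viewer, workorder, env gives the robot as it stands.
- The arm moves only by the shell command python3 -m handwheel 'ROWS' [FORCE]. ROWS is text: rows parted by semicolons, each of 7 numbers parted by spaces: the opening, from 0 (shut) to 1 (fully open), then the shift along the tool's x, y, z in cm, then the turn, a rotation vector about the tool's x, y, z in degrees. In form: gripper tx ty tz ax ay az; .... A call has exactly 5 rows; each row shifts and turns the commanded pose from where the row before left it, along the tool's axes as they then stand; what a row does not reach is not made up. A row lasts 1/12 s, in which the tool goes at most 41.7 mm and 7.16 degrees, less where a joint would pass 70% of its speed; a pose out of reach is approached as far as the arm can. A call with a gripper value outside its range is refused whole. The fingers move at their own pace and stop on an object; FORCE is the grip in N (left out, the last holds). Time passes only in rows, so rows that do not move let the fingers close, or fill a call up. It gives the time, the measured TCP pose, the force, the opening and the grip force at its end, in the units of the state.
- status.get_obs(): the state, without advancing time (a new reading comes with each control period).
- viewer.capture(name): name is "side" or "top"; returns the picture (384x512x3 uint8, blue, green, red); there is no depth.
- viewer.camera_params(name): a dict with "fov_y" (degrees; the focal length in pixels is half the picture's height over the tangent of half this angle, whatever the lens; pixels are square), "cx", "cy" (the principal point, pixels), "cam_to_world" (4x4, takes a point from camera to world coordinates). Camera axes: x right, y up, looking along -z (the intrinsics and any distortion apply to the point x, -y, -z); pixel columns grow to the right and rows downward; lengths in m; the calibration is good to about 2 mm. A picture is of the moment at which its call begins. camera_params takes no time and is no camera call.
- workorder.close_job(): hands the job in; it is judged then, once.
The state is a dict: "time": time; "q": joint angles; "qd": joint speeds; "tau": joint torques, N m; "tcp_pos": TCP position; "tcp_rot": TCP orientation; "ft_force": force on the tool from outside, world axes, zero at the start; "ft_torque": the same for the moment, N m; "width": finger opening in m; "finger_force": force on a finger pad.
Only numpy, scipy, OpenCV 4.12 (cv2) and the standard library are available. Lean on these libraries where they do the work, as an engineer would, in place of code of your own. Each camera call takes 0.05 s, during which the arm holds its last target. There are 200 camera calls.

## Working session

There is one attempt and no reset: what is moved stays moved. The work goes in short steps, Python scripts to look and compute and a shell command to move; the robot and the scene stay as the last step left them, time stands still between calls to the robot, and variables do not carry over. Pictures are saved under pics/ and viewed, at most 10 in all, crops included, and the job is handed in when it is done.

```bash
mkdir -p pics; ls; cat > h.py <<'E'
import numpy as np, cv2
from plant import status, viewer, workorder, env
def cam(n):
    p=viewer.camera_params(n); f=192/np.tan(np.radians(p['fov_y'])/2); return p,f,np.array(p['cam_to_world'])
def ray(n,u,v,z):
    p,f,T=cam(n); d=T[:3,:3]@np.array([(u-p['cx'])/f,-(v-p['cy'])/f,-1]); o=T[:3,3]; return o+d*(z-o[2])/d[2]
def proj(n,P):
    p,f,T=cam(n); c=T[:3,:3].T@(np.array(P)-T[:3,3]); return p['cx']+f*c[0]/-c[2], p['cy']-f*c[1]/-c[2]
E
python3 - <<'E'
from h import *
a=viewer.capture('top');b=viewer.capture('side')
cv2.imwrite('pics/top0.png',a);cv2.imwrite('pics/side0.png',b)
for n in('top','side'): print(viewer.camera_params(n))
o=status.get_obs();print(o['time'],o['tcp_pos'],o['tcp_rot'],o['width'],env.nose_length)
E
```

```text
pics
{'fov_y': 54.92942892343854, 'cx': 259.3036032393042, 'cy': 187.85609957271333, 'cam_to_world': array([[-0.14978924,  0.95531514, -0.25482577,  0.30527368],
       [-0.98871427, -0.14402495,  0.04124209,  0.1321707 ],
       [ 0.00269792,  0.2581275 ,  0.96610709,  1.19605461],
       [ 0.        ,  0.        ,  0.        ,  1.        ]])}
{'fov_y': 46.72282003624049, 'cx': 257.48788666222595, 'cy': 188.05837448973122, 'cam_to_world': array([[ 0.76832502,  0.27782365, -0.57662006, -0.24591183],
       [-0.63966566,  0.36490723, -0.67651353, -0.94370071],
       [ 0.02246137,  0.88862632,  0.4580816 ,  0.73660405],
       [ 0.        ,  0.        ,  0.        ,  1.        ]])}
0.1 [0.27310419 0.61682432 0.23672188] [ 7.40690624e-04  9.78355011e-01 -2.06932155e-01 -8.72978272e-05] 0.08756648309859587 0.011
```

View pics/top0.png

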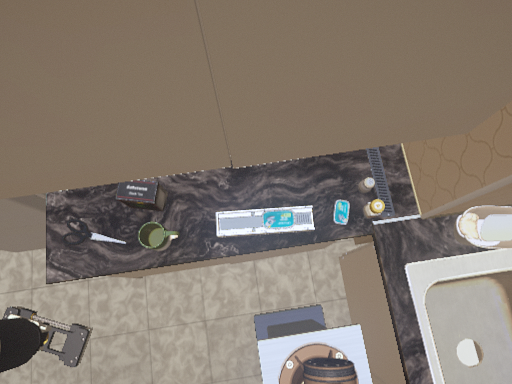

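View pics/side0.png

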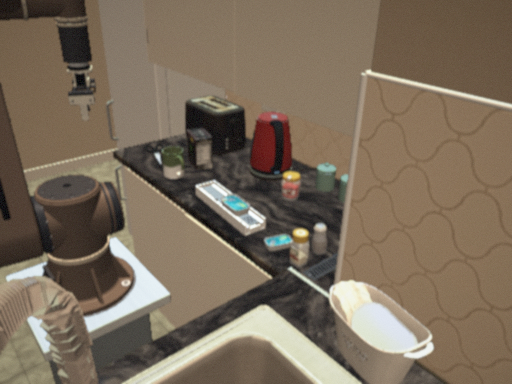

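```bash
python3 - <<'E'
import cv2,numpy as np
a=cv2.imread('pics/top0.png')[195:245,205:360];b=cv2.imread('pics/side0.png')[170:260,185:300]
a=cv2.resize(a,(790,255),interpolation=cv2.INTER_CUBIC);b=cv2.resize(b,(430,337),interpolation=cv2.INTER_CUBIC)
c=np.zeros((595,790,3),np.uint8);c[:255]=a;c[256:593,:430]=b
cv2.imwrite('pics/crop0.png',c)
E
```

```text
(no output)
```

View pics/crop0.png

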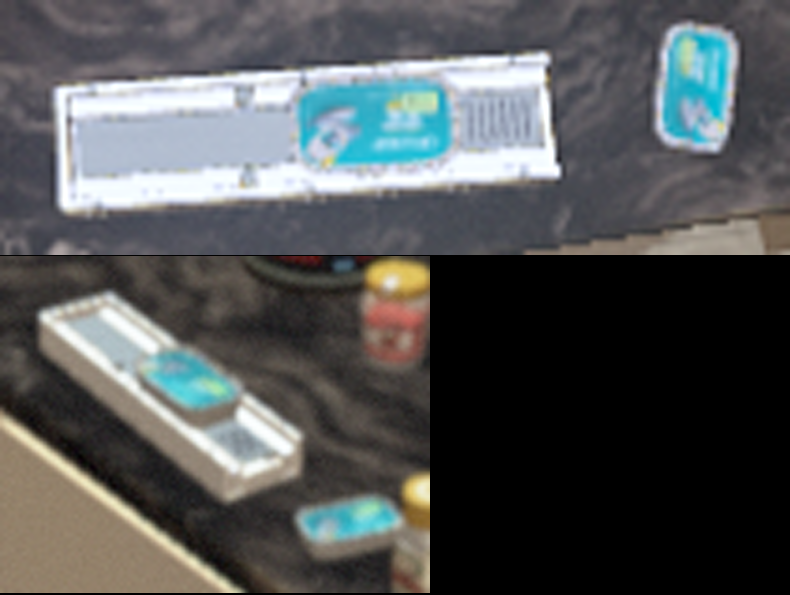

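The crop shows the white tray with its closed end on the left. The lugs are at about (253,214) and (254,229). The candidates are the larger tin in the tray (278,219), with ribbed free bar behind it on the right, and the smaller look-alike on the worktop (342,212). I choose the tin in the tray.

```bash
python3 - <<'E'
from h import *
s=790/155
P=lambda u,v,z:ray('top',205+u/s,195+v/s,z)
A,B,C,D=[P(u,v,.036)[:2] for u,v in((57,88),(63,212),(548,55),(558,178))]
print(A,B,C,D,'wid',np.linalg.norm(A-B),np.linalg.norm(C-D),'len',np.linalg.norm((A+B-C-D)/2))
d=(A+B-C-D)/2;d/=np.linalg.norm(d);l=np.array([-d[1],d[0]]);mid=(A+B+C+D)/4;org=mid+d*.038
print('dir',d,'yaw',np.degrees(np.arctan2(d[1],d[0])),'org',org)
L=(P(246,97,.036)+P(249,172,.036))[:2]/2;print('lugs',L,'in tray',(L-org)@d,(L-org)@l)
for n,u,v in(('lead',297,128),('trail',454,121)):
  q=P(u,v,.052)[:2];print(n,q,(q-org)@d,(q-org)@l)
t=org-.155*d;print('press pt',t,np.hypot(*t), 'home fin',org+d*.0)
# side check of corners
for n,q in(('org',org),('Cl',A),('D',D),('C',C)): print(n,proj('side',[*q,.036]))
# bystanders
for n,u,v,z in(('mug',152,236,.1),('shaker',370,183,.09),('spice',377,207,.096),('small',342,212,.02)): print(n,ray('top',u,v,z))
from scipy.spatial.transform import Rotation as R
q=np.array(status.get_obs()['tcp_rot']);print(R.from_quat(q[[1,2,3,0]]).as_matrix().round(3))
E
```

```text
[0.55201246 0.23089011] [0.47431092 0.23655894] [ 0.52686306 -0.07735448] [ 0.44942393 -0.0689595 ] wid 0.0779080602879037 0.07789284126876513 len 0.3078996183676906
dir [0.08125438 0.9966934 ] yaw 85.33932883704095 org [0.50374026 0.11815812]
lugs [0.5051852  0.11715965] in tray -0.0008777605624464747 -0.0015212917257402933
lead [0.50175871 0.08670683] -0.0315083050026388 -0.0005805540369513239
trail [ 0.49163728 -0.00949718] -0.12821661273453241 0.0016904124699730803
press pt [ 0.49114583 -0.03632936] 0.492487613498677 home fin [0.50374026 0.11815812]
org (np.float64(221.54373784425314), np.float64(196.16101651790302))
Cl (np.float64(214.03845076160954), np.float64(180.2372763309062))
D (np.float64(243.6028165220973), np.float64(225.3456178654881))
C (np.float64(265.3202786553571), np.float64(218.2077765426746))
mug [0.49569576 0.42219035 0.1       ]
shaker [ 0.56111277 -0.25812796  0.09      ]
spice [ 0.48241527 -0.25992108  0.096     ]
small [ 0.49544112 -0.17092277  0.02      ]
[[ 0.914 -0.405 -0.   ]
 [-0.405 -0.914 -0.001]
 [ 0.     0.001 -1.   ]]
```

```bash
python3 -m handwheel '0 0 0 0 0 0 -6.4; 0 0 0 0 0 0 -6.4; 0 0 0 0 0 0 -6.4; 0 1.35 3.2 0 0 0 0; 0 1.35 3.2 0 0 0 0' 20; for i in 1; do python3 -m handwheel '0 1.35 3.2 0 0 0 0; 0 1.35 3.2 0 0 0 0; 0 1.35 3.2 0 0 0 0; 0 1.35 3.2 0 0 0 0; 0 1.35 3.2 0 0 0 0'; done
```

```text
time: 0.52
tcp_pos: [0.2945, 0.551, 0.2359]
tcp_rot: [0.001, 0.999, -0.04, -0.0]
ft_force: [-0.3, 0.1, 0.1]
width: 0.06
finger_force: 0.0
time: 0.93
tcp_pos: [0.3493, 0.3843, 0.2373]
tcp_rot: [0.0, 0.999, -0.041, -0.0]
ft_force: [0.2, -0.6, 0.3]
width: 0.0265
finger_force: 0.0
```

```bash
python3 -m handwheel '0 1.6 3.6 0 0 0 0; 0 1.6 3.6 0 0 0 0; 0 1.6 3.6 0 0 0 0; 0 1.6 3.6 0 0 0 0; 0 1.6 3.6 0 0 0 0'; python3 -m handwheel '0 1.6 3.6 0 0 0 0; 0 1.6 3.6 0 0 0 0; 0 1.6 3.6 0 0 0 0; 0 1.6 3.6 0 0 0 0; 0 0 0 0 0 0 0'; python3 -m handwheel '0 0 0 3 0 0 0; 0 0 0 3 0 0 0; 0 0 0 3 0 0 0; 0 0 0 0 0 0 0; 0 0 0 0 0 0 0'
```

```text
time: 1.35
tcp_pos: [0.4141, 0.1983, 0.2376]
tcp_rot: [-0.0, 0.999, -0.041, -0.0]
ft_force: [1.5, 0.6, -0.6]
width: 0.0006
finger_force: 0.0
time: 1.77
tcp_pos: [0.4669, 0.0463, 0.2372]
tcp_rot: [0.001, 0.999, -0.043, -0.0]
ft_force: [1.3, 0.8, 0.0]
width: 0.0003
finger_force: 0.0
time: 2.18
tcp_pos: [0.4654, 0.0509, 0.1469]
tcp_rot: [0.001, 0.999, -0.041, -0.002]
ft_force: [0.1, -0.8, 1.5]
width: 0.0005
finger_force: 0.0
```

```bash
python3 -m handwheel '0 1.1 3 0 0 0 0; 0 1.1 3 0 0 0 0; 0 1.1 2.8 0 0 0 0; 0 0 0 3 0 0 0; 0 0 0 0 0 0 0'; python3 - <<'E'
from h import *
a=viewer.capture('top');b=viewer.capture('side')
print(status.get_obs()['tcp_pos'],status.get_obs()['q'])
a=cv2.resize(a[180:260,190:390],(800,320),interpolation=cv2.INTER_CUBIC);b=cv2.resize(b[160:260,170:310],(392,280),interpolation=cv2.INTER_CUBIC)
c=np.zeros((600,800,3),np.uint8);c[:320]=a;c[320:,:392]=b
cv2.imwrite('pics/c1.png',c)
E
```

```text
time: 2.6
tcp_pos: [0.4913, -0.04, 0.1163]
tcp_rot: [0.0, 0.999, -0.042, -0.001]
ft_force: [-1.2, 0.1, -1.0]
width: 0.0004
finger_force: 0.0
[ 0.49225666 -0.03886734  0.11880833] [ 3.20460404e-01  1.77163870e-01 -5.41466786e-01  5.47349803e-04
 -8.52429665e-01  1.16831980e+00]
```

View pics/c1.png

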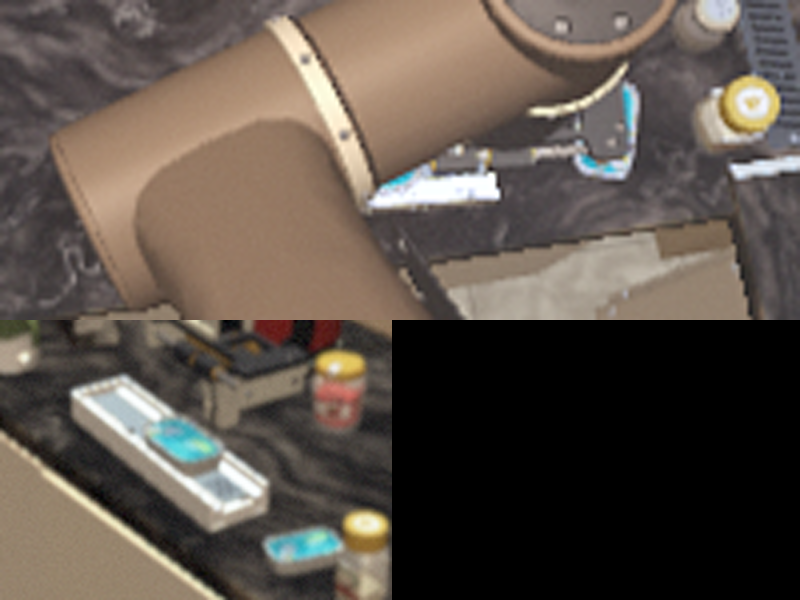

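```bash
python3 -m handwheel '0 0 0 3 0 0 0; 0 0 0 1.5 0 0 0; 0 0 0 0 0 0 0; 0 0 0 0 0 0 0; 0 0 0 0 0 0 0'; python3 - <<'E'
from h import *
P=np.mean([status.get_obs()['tcp_pos']],0)
b=viewer.capture('side')
o=status.get_obs();print(P,o['tcp_pos'],o['ft_force'])
p=o['tcp_pos'].copy();p[2]-=.011
b=cv2.resize(b[165:265,180:300],(720,600),interpolation=cv2.INTER_CUBIC)
for dy in(-.021,0,.021):
  u,v=proj('side',p+[.0813*dy,dy,0]);print(u,v);cv2.circle(b,(int((u-180)*6),int((v-165)*6)),3,(0,0,255),-1)
cv2.imwrite('pics/c2.png',b)
E
```

```text
time: 3.12
tcp_pos: [0.4934, -0.038, 0.0746]
tcp_rot: [-0.0, 0.999, -0.04, 0.001]
ft_force: [-0.3, 0.1, 0.5]
width: 0.0006
finger_force: 0.0
[ 0.49336807 -0.0380077   0.07459196] [ 0.49332805 -0.0380806   0.07452841] [-0.04474118 -0.98897279 -0.20500951]
252.71111726937895 211.5523166449408
248.765741786082 208.60258246928223
244.90834844139138 205.71862756411215
```

View pics/c2.png

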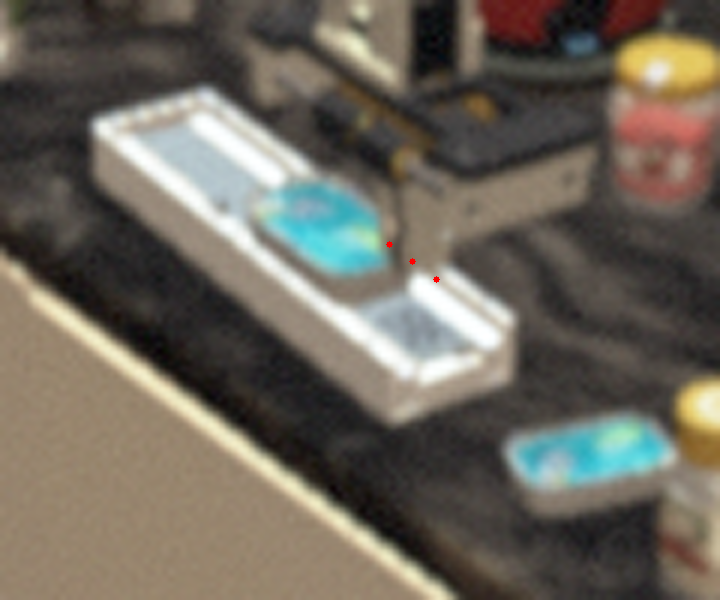

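The red points (predicted tips) sit on the fingers at about (412,262) in the crop. The fingers are over the free bar, just behind the tin. I'll lower them now.

```bash
python3 -m handwheel '0 -0.1 0 1.5 0 0 0; 0 0 0 1.3 0 0 0; 0 0 0 0.5 0 0 0; 0 0 0 0 0 0 0; 0 0 0 0 0 0 0'; python3 -m handwheel '0 0 0 0.3 0 0 0; 0 0 0 0.3 0 0 0; 0 0 0 0.3 0 0 0; 0 0 0 0 0 0 0; 0 0 0 0 0 0 0'
```

```text
time: 3.58
tcp_pos: [0.4915, -0.0386, 0.0403]
tcp_rot: [0.0, 0.999, -0.041, 0.0]
ft_force: [-0.2, -0.8, 0.1]
width: 0.0003
finger_force: 0.0
time: 4.0
tcp_pos: [0.492, -0.0385, 0.031]
tcp_rot: [-0.0, 0.999, -0.041, 0.001]
ft_force: [1.6, 1.3, 3.1]
width: 0.0003
finger_force: 2.0
```

```bash
python3 -m handwheel '0 0 0 0.3 0 0 0; 0 0 0 0.3 0 0 0; 0 0 0 0.1 0 0 0; 0 0 0 0 0 0 0; 0 0 0 0 0 0 0'; python3 - <<'E'
from h import *
b=viewer.capture('side')
o=status.get_obs();print(o['tcp_pos'],o['ft_force'])
cv2.imwrite('pics/c3.png',cv2.resize(b[165:265,180:300],(720,600),interpolation=cv2.INTER_CUBIC))
E
```

```text
time: 4.42
tcp_pos: [0.492, -0.0385, 0.0241]
tcp_rot: [-0.0, 0.999, -0.041, 0.001]
ft_force: [3.1, 0.4, 5.7]
width: 0.0002
finger_force: 2.7
[ 0.49197653 -0.0384909   0.02408649] [2.06511743 0.75238555 6.01950203]
```

View pics/c3.png

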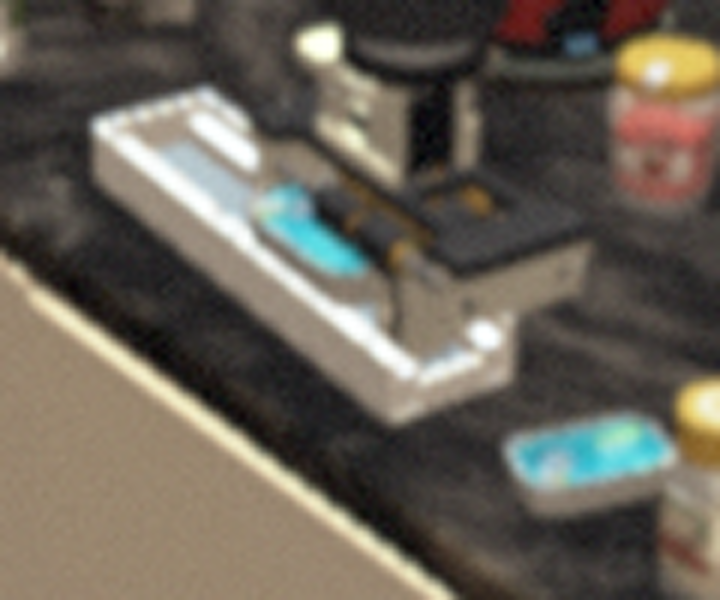

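The bar is down about 13 mm: the force is about 5.9 N and the dark lug is no longer visible. Next I slide toward the closed end (tool −y).

```bash
python3 -m handwheel '0 0 -0.3 0 0 0 0; 0 0 -0.4 0 0 0 0; 0 0 -0.5 0 0 0 0; 0 0 -0.5 0 0 0 0; 0 0 -0.5 0 0 0 0'; python3 -m handwheel '0 0 -0.5 0 0 0 0; 0 0 -0.5 0 0 0 0; 0 0 -0.5 0 0 0 0; 0 0 -0.5 0 0 0 0; 0 0 -0.5 0 0 0 0'
```

```text
time: 4.88
tcp_pos: [0.4916, -0.0179, 0.0236]
tcp_rot: [0.001, 0.999, -0.041, -0.001]
ft_force: [-0.8, -6.1, 6.5]
width: 0.0006
finger_force: 3.8
time: 5.3
tcp_pos: [0.4935, 0.0069, 0.0236]
tcp_rot: [0.001, 0.999, -0.041, -0.001]
ft_force: [-1.4, -5.6, 7.2]
width: 0.0004
finger_force: 4.0
```

```bash
python3 -m handwheel '0 0 -0.5 0 0 0 0; 0 0 -0.5 0 0 0 0; 0 0 -0.5 0 0 0 0; 0 0 -0.5 0 0 0 0; 0 0 -0.5 0 0 0 0'; python3 -m handwheel '0 0 -0.5 0 0 0 0; 0 0 -0.5 0 0 0 0; 0 0 -0.5 0 0 0 0; 0 0 -0.5 0 0 0 0; 0 0 -0.5 0 0 0 0'; python3 - <<'E'
from h import *
b=viewer.capture('side')
o=status.get_obs();print(o['tcp_pos'],o['ft_force'])
cv2.imwrite('pics/c4.png',cv2.resize(b[165:265,180:300],(720,600),interpolation=cv2.INTER_CUBIC))
E
```

```text
time: 5.72
tcp_pos: [0.4955, 0.0317, 0.0236]
tcp_rot: [0.001, 0.999, -0.041, -0.001]
ft_force: [-0.3, -6.5, 7.5]
width: -0.0001
finger_force: 4.1
time: 6.13
tcp_pos: [0.4975, 0.0565, 0.0235]
tcp_rot: [0.001, 0.999, -0.041, -0.001]
ft_force: [-0.4, -7.3, 8.2]
width: 0.0005
finger_force: 4.2
[0.49764454 0.0572089  0.02352841] [-1.54824259 -3.18765801  6.24033289]
```

View pics/c4.png

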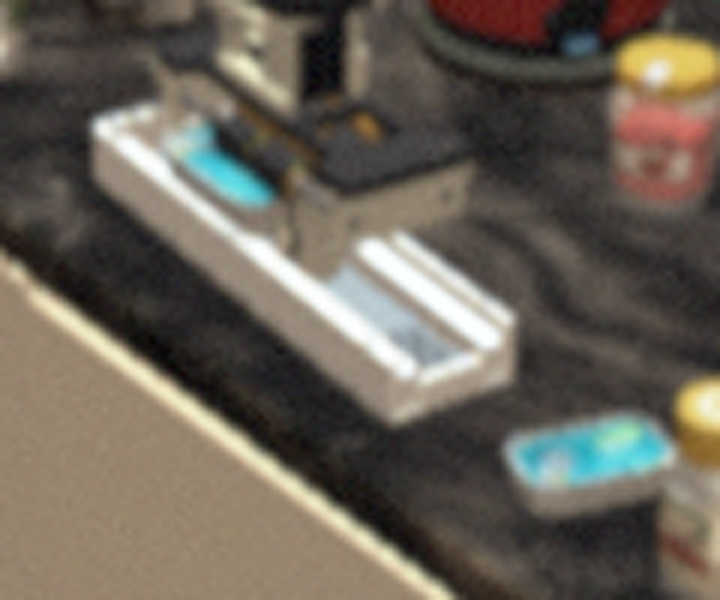

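The tin is moving over the lugs and lying flat, with the fingers directly behind it. About 49 mm remain.

```bash
python3 -m handwheel '0 0 -0.5 0 0 0 0; 0 0 -0.5 0 0 0 0; 0 0 -0.5 0 0 0 0; 0 0 -0.5 0 0 0 0; 0 0 -0.5 0 0 0 0'; python3 -m handwheel '0 0 -0.5 0 0 0 0; 0 0 -0.5 0 0 0 0; 0 0 -0.4 0 0 0 0; 0 0 -0.3 0 0 0 0; 0 0 -0.2 0 0 0 0'; python3 -m handwheel '0 0 -0.1 0 0 0 0; 0 0 -0.1 0 0 0 0; 0 0 -0.1 0 0 0 0; 0 0 -0.1 0 0 0 0; 0 0 0 0 0 0 0'
```

```text
time: 6.6
tcp_pos: [0.4995, 0.0813, 0.0235]
tcp_rot: [0.001, 0.999, -0.041, -0.001]
ft_force: [-0.5, -5.7, 7.4]
width: 0.0003
finger_force: 4.1
time: 7.02
tcp_pos: [0.5011, 0.1003, 0.0235]
tcp_rot: [0.001, 0.999, -0.041, -0.001]
ft_force: [0.0, -6.9, 8.0]
width: 0.0005
finger_force: 4.2
time: 7.43
tcp_pos: [0.5014, 0.1041, 0.0235]
tcp_rot: [0.001, 0.999, -0.041, -0.001]
ft_force: [-1.5, -5.5, 7.2]
width: 0.0004
finger_force: 4.0
```

```bash
python3 -m handwheel '0 0 -0.1 0 0 0 0; 0 0 -0.1 0 0 0 0; 0 0 0 0 0 0 0; 0 0 0 0 0 0 0; 0 0 0 0 0 0 0'; python3 -m handwheel '0 0 -0.1 0 0 0 0; 0 0 -0.1 0 0 0 0; 0 0 0 0 0 0 0; 0 0 0 0 0 0 0; 0 0 0 0 0 0 0'
```

```text
time: 7.85
tcp_pos: [0.5015, 0.106, 0.0235]
tcp_rot: [0.001, 0.999, -0.041, -0.001]
ft_force: [-1.2, -5.3, 7.5]
width: 0.0004
finger_force: 3.9
time: 8.27
tcp_pos: [0.5017, 0.108, 0.0235]
tcp_rot: [0.001, 0.999, -0.041, -0.001]
ft_force: [-0.6, -5.1, 7.5]
width: 0.0006
finger_force: 4.0
```

```bash
python3 -m handwheel '0 0 -0.1 0 0 0 0; 0 0 -0.1 0 0 0 0; 0 0 0 0 0 0 0; 0 0 0 0 0 0 0; 0 0 0 0 0 0 0'; python3 - <<'E'
from h import *
b=viewer.capture('side');a=viewer.capture('top')
o=status.get_obs();print(o['tcp_pos'],o['ft_force'])
c=np.zeros((600,800,3),np.uint8);c[:,:400]=cv2.resize(b[170:230,195:235],(400,600),interpolation=cv2.INTER_CUBIC);c[:400,400:]=cv2.resize(a[195:245,205:255],(400,400),interpolation=cv2.INTER_CUBIC)
for x in(0.010,.111):
  p=np.array([.50374,.11816])+x*np.array([.0813,.9967])
  for z,col in((.026,(0,0,255)),(.052,(0,255,0))):
    u,v=proj('side',[*p,z]);cv2.circle(c,(int((u-195)*10),int((v-170)*10)),3,col,-1)
cv2.imwrite('pics/c5.png',c)
E
```

```text
time: 8.68
tcp_pos: [0.5018, 0.11, 0.0235]
tcp_rot: [0.001, 0.999, -0.041, -0.001]
ft_force: [-1.5, -5.8, 8.0]
width: 0.0006
finger_force: 4.0
[0.50183937 0.10997297 0.02346629] [-1.50775807 -5.30133905  7.56017476]
```

View pics/c5.png

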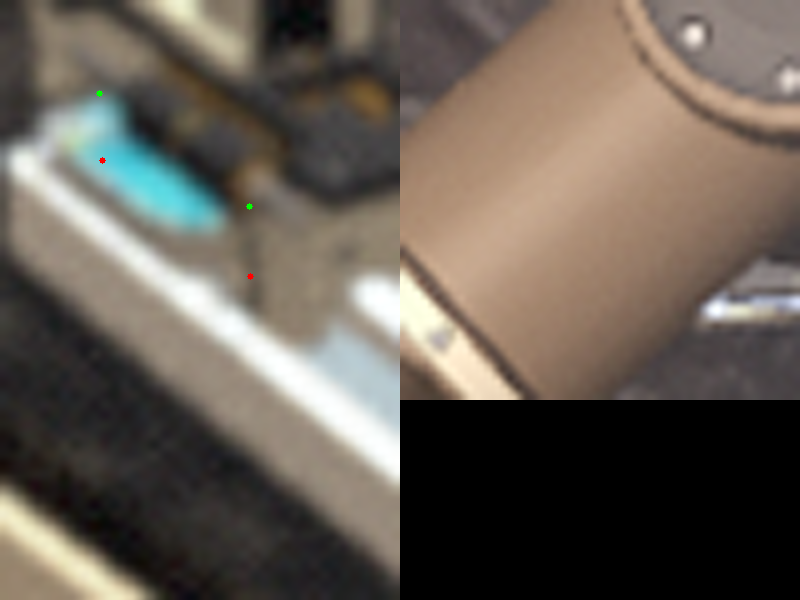

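The tin now reaches nearly to the end wall: its trailing end is close to the predicted +10 mm point. I'll push gently until I feel the wall.

```bash
python3 -m handwheel '0 0 -0.1 0 0 0 0; 0 0 0 0 0 0 0; 0 0 -0.05 0 0 0 0; 0 0 0 0 0 0 0; 0 0 0 0 0 0 0'; python3 -m handwheel '0 0 -0.1 0 0 0 0; 0 0 0 0 0 0 0; 0 0 -0.05 0 0 0 0; 0 0 0 0 0 0 0; 0 0 0 0 0 0 0'
```

```text
time: 9.2
tcp_pos: [0.5019, 0.1113, 0.0235]
tcp_rot: [0.001, 0.999, -0.041, -0.001]
ft_force: [-0.2, -6.1, 7.9]
width: 0.0005
finger_force: 4.8
time: 9.62
tcp_pos: [0.5018, 0.1117, 0.0235]
tcp_rot: [0.002, 0.999, -0.041, -0.002]
ft_force: [0.9, -12.7, 9.3]
width: 0.0007
finger_force: 8.5
```

The wall is felt: −12.7 N along the push, with travel stopped. I'll back off a few mm with the bar still down, then lift straight up.

```bash
python3 -m handwheel '0 0 0.15 0 0 0 0; 0 0 0.15 0 0 0 0; 0 0 0.15 0 0 0 0; 0 0 0 0 0 0 0; 0 0 0 0 0 0 0'; python3 -m handwheel '0 0 0 -0.4 0 0 0; 0 0 0 -0.4 0 0 0; 0 0 0 -0.5 0 0 0; 0 0 0 -0.8 0 0 0; 0 0 0 -1 0 0 0'; python3 -m handwheel '0 0 0 -2 0 0 0; 0 0 0 -3 0 0 0; 0 0 0 -3 0 0 0; 0 0 0 -3 0 0 0; 0 0 0 -3 0 0 0';python3 -m handwheel '0 0 3 0 0 0 0; 0 0 4 0 0 0 0; 0 0 4 0 0 0 0; 0 0 4 0 0 0 0; 0 0 4 0 0 0 0'; python3 - <<'E'
from h import *
b=viewer.capture('side');a=viewer.capture('top')
c=np.zeros((600,800,3),np.uint8);c[:,:400]=cv2.resize(b[165:255,190:250],(400,600),interpolation=cv2.INTER_CUBIC);c[:400,400:]=cv2.resize(a[190:250,205:265],(400,400),interpolation=cv2.INTER_CUBIC)
cv2.imwrite('pics/c6.png',c)
E
```

```text
time: 10.03
tcp_pos: [0.5027, 0.11, 0.0237]
tcp_rot: [0.0, 0.999, -0.041, -0.0]
ft_force: [-1.4, 1.3, 6.0]
width: 0.0004
finger_force: 2.9
time: 10.45
tcp_pos: [0.5024, 0.1097, 0.0547]
tcp_rot: [0.001, 0.999, -0.041, -0.001]
ft_force: [-0.4, 0.3, 0.3]
width: 0.0007
finger_force: 0.0
time: 10.87
tcp_pos: [0.5025, 0.1097, 0.1968]
tcp_rot: [0.0, 0.999, -0.041, -0.0]
ft_force: [0.6, 0.4, 0.1]
width: 0.0006
finger_force: 0.0
time: 11.28
tcp_pos: [0.4867, -0.0808, 0.1955]
tcp_rot: [-0.0, 0.999, -0.04, 0.0]
ft_force: [1.3, -0.1, -0.5]
width: 0.0005
finger_force: 0.0
```

View pics/c6.png

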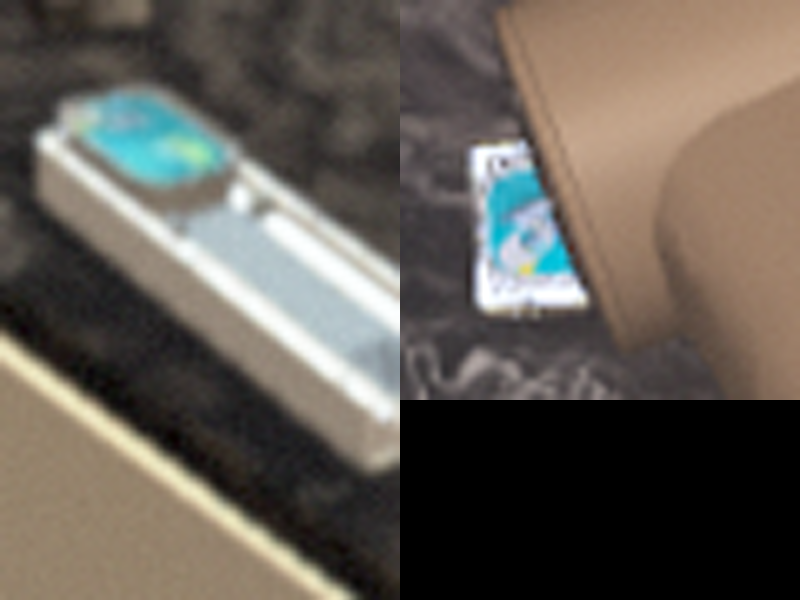

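The tin is flat at the closed end. The lugs stand up behind it at crop (180,225) and (245,195), the bar is flush, and the arm is clear.

```bash
python3 -m handwheel '0 0 0 0 0 0 0; 0 0 0 0 0 0 0; 0 0 0 0 0 0 0; 0 0 0 0 0 0 0; 0 0 0 0 0 0 0'; python3 -c "
from plant import workorder
print(workorder.close_job())"
```

```text
time: 11.8
tcp_pos: [0.4878, -0.0781, 0.1946]
tcp_rot: [-0.0, 0.999, -0.04, -0.0]
ft_force: [-0.3, -0.6, 1.2]
width: 0.0003
finger_force: 0.0
the job is handed in; nothing more can be done
None
```

The tin is at the closed end of the tray, lying flat, with the lugs sprung up behind it; I handed the job in at about 12 s with the arm clear, and no verdict came back.

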